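Put the cells on charge

TASK

Put the loose battery cells on charge: lay every one flat in a bay of its own in the four-bay charger, and then swing the charger's wire bail forward over them until it rests in both its saddles. Only then slide the guard off the regulator's knob, turn the knob until its pointer stands at the raised brass mark on the ring beneath it, and slide the guard fully back over the knob. Leave the other things on the boards where they lie.

Things in the scene. Friction and masses are not known exactly. Their poses are not given: they have to be found in the camera images.
- cell_1: AA battery cell lying on the boards (some starts have fewer of them), 14 mm across and 50 mm long along its y axis (it does not roll), 24 g; origin at the middle of its underside, x across, z up.
- cell_1_mid (a point): the middle of cell_1, 7 mm above its origin; axes as the cell's.
- cell_2: AA battery cell lying on the boards (some starts have fewer of them), 14 mm across and 50 mm long along its y axis (it does not roll), 24 g; origin at the middle of its underside; as cell_1.
- cell_2_mid (a point): the middle of cell_2, 7 mm above its origin; axes as the cell's.
- cell_3: AA battery cell lying on the boards (some starts have fewer of them), 14 mm across and 50 mm long along its y axis (it does not roll), 24 g; origin at the middle of its underside; as cell_1.
- cell_3_mid (a point): the middle of cell_3, 7 mm above its origin; axes as the cell's.
- cell_4: AA battery cell lying on the boards (some starts have fewer of them), 14 mm across and 50 mm long along its y axis (it does not roll), 24 g; origin at the middle of its underside; as cell_1.
- cell_4_mid (a point): the middle of cell_4, 7 mm above its origin; axes as the cell's.
- charger: Grey four-bay charger fixed to the boards, 76 (x) by 236 (y) mm; origin mid-underside. Four recesses in a row along its y, at y = -60, -20, +20, +60 mm: each 20 mm wide (y) and 56 long (x, away from the robot), floor at 8 mm, rim and flats between at 13 mm above the underside. A seated cell lies along x, its top at 22 mm, 26 mm clear of its neighbour.
- bail_hinge (a point): middle of the bail's hinge line, fixed on the charger at x +32, z +30 mm; the hinge line runs along the charger's y. Hinge lugs (36 mm high) at charger x +32, y +-104 mm; black saddles (32 mm high, mouth 12 mm) at x -20, y +-110 mm.
- bail_bar (a point): middle of the bail's round steel crossbar (9 mm thick, 225 mm long along the charger's y; black sleeve 30 mm long at its middle). It circles the hinge at 52 mm; when down it is at charger x -20, z 28 mm, resting in the saddles just above the cells.
- bail (a joint): bail angle: 0 fully down in the saddles, grows as it swings up and back (+x of the charger) to 1.95; starts open at 1.7 to 1.9. Stiff hinge (0.04 N m, under 1 N at the bar): it stays where it is left. An unseated cell keeps it from going down.
- regulator: Black regulator box fixed to the boards, 64 (x) by 140 (y) by 12 mm high; origin at the middle of its underside, y along its length. The knob is at y -38 mm; the guard slides along y.
- knob_center (a point): on the knob's upright axis, 24 mm above the underside, at a height to grip; fixed on the regulator.
- pointer (a point): tip of the knob's pointer (white line), 17.5 mm from the axis, 16 mm above the underside; turns with the knob.
- knob (a joint): knob angle 0 to 4.7 rad, growing clockwise seen from above; the pointer points to the regulator's -x at 0. Black knob: round foot 27 mm across, on it a bar grip 28 mm long (along the pointer), 10 mm wide, from 20 to 36 mm above the underside. Friction 0.03 N m; stays where it is left.
- mark (a point): top of the raised brass tab (6 x 3 mm) on the flat aluminium ring under the knob, 17.5 mm from the axis, 16 mm above the underside, where the pointer tip has to stand; its direction differs from start to start and it cannot be moved by touch.
- bezel (a joint): direction of the mark, same zero and sense as joint knob: the knob is set when joint knob equals it.
- guard_tab (a point): middle of the guard's black grip tab: 10 mm thick along y, 28 mm along x, 20 mm high, standing on the guard's top (top 43.5 mm, tab from 43 to 63 mm above the underside). The aluminium guard is a tunnel 50 (x) by 48 (y) mm, open at both y ends and below.
- guard (a joint): guard position in m: 0 fully over the knob, grows as it slides to the regulator's +y, 0.075 fully off the knob (its edge then 51 mm from the knob's axis). Starts over the knob. Friction 1.5 N; stays where it is left.
- track_rubber: brown abrasive block 23 x 52 x 13 mm near the front edge; a bystander.
- wheelset: loose spare wheelset 12 x 24 x 12 mm near the front edge; a bystander.

How it is judged:
On the way, in this order (a step that is already met when the one before it is completed fails the run):
1. every cell present is seated in a bay of its own, with the bail still open ((y of cell_1_mid in the frame of charger between -0.065 and -0.055 m or y of cell_1_mid in the frame of charger between -0.025 and -0.015 m or y of cell_1_mid in the frame of charger between 0.015 and 0.025 m or y of cell_1_mid in the frame of charger between 0.055 and 0.065 m) and x of cell_1_mid in the frame of charger between -0.005 and 0.005 m and z of each of cell_1_mid, cell_2_mid, cell_3_mid, cell_4_mid in the frame of charger below 0.0175 m and angle between the y axis of each of cell_1, cell_2, cell_3, cell_4 and the x axis of charger, either way round below 0.15 rad and (y of cell_2_mid in the frame of charger between -0.065 and -0.055 m or y of cell_2_mid in the frame of charger between -0.025 and -0.015 m or y of cell_2_mid in the frame of charger between 0.015 and 0.025 m or y of cell_2_mid in the frame of charger between 0.055 and 0.065 m) and x of cell_2_mid in the frame of charger between -0.005 and 0.005 m and (y of cell_3_mid in the frame of charger between -0.065 and -0.055 m or y of cell_3_mid in the frame of charger between -0.025 and -0.015 m or y of cell_3_mid in the frame of charger between 0.015 and 0.025 m or y of cell_3_mid in the frame of charger between 0.055 and 0.065 m) and x of cell_3_mid in the frame of charger between -0.005 and 0.005 m and (y of cell_4_mid in the frame of charger between -0.065 and -0.055 m or y of cell_4_mid in the frame of charger between -0.025 and -0.015 m or y of cell_4_mid in the frame of charger between 0.015 and 0.025 m or y of cell_4_mid in the frame of charger between 0.055 and 0.065 m) and x of cell_4_mid in the frame of charger between -0.005 and 0.005 m and value of joint bail above 0.5 rad), for 0.2 s.
2. the bail is down in its saddles over the seated cells ((y of cell_1_mid in the frame of charger between -0.065 and -0.055 m or y of cell_1_mid in the frame of charger between -0.025 and -0.015 m or y of cell_1_mid in the frame of charger between 0.015 and 0.025 m or y of cell_1_mid in the frame of charger between 0.055 and 0.065 m) and x of cell_1_mid in the frame of charger between -0.005 and 0.005 m and z of each of cell_1_mid, cell_2_mid, cell_3_mid, cell_4_mid in the frame of charger below 0.0175 m and angle between the y axis of each of cell_1, cell_2, cell_3, cell_4 and the x axis of charger, either way round below 0.15 rad and (y of cell_2_mid in the frame of charger between -0.065 and -0.055 m or y of cell_2_mid in the frame of charger between -0.025 and -0.015 m or y of cell_2_mid in the frame of charger between 0.015 and 0.025 m or y of cell_2_mid in the frame of charger between 0.055 and 0.065 m) and x of cell_2_mid in the frame of charger between -0.005 and 0.005 m and (y of cell_3_mid in the frame of charger between -0.065 and -0.055 m or y of cell_3_mid in the frame of charger between -0.025 and -0.015 m or y of cell_3_mid in the frame of charger between 0.015 and 0.025 m or y of cell_3_mid in the frame of charger between 0.055 and 0.065 m) and x of cell_3_mid in the frame of charger between -0.005 and 0.005 m and (y of cell_4_mid in the frame of charger between -0.065 and -0.055 m or y of cell_4_mid in the frame of charger between -0.025 and -0.015 m or y of cell_4_mid in the frame of charger between 0.015 and 0.025 m or y of cell_4_mid in the frame of charger between 0.055 and 0.065 m) and x of cell_4_mid in the frame of charger between -0.005 and 0.005 m and value of joint bail below 0.06 rad), for 0.2 s.
3. the knob's pointer is at the mark, with the guard slid off it (distance between pointer and mark below 0.0035 m and value of joint guard above 0.03 m), for 0.2 s.
4. the guard is slid back over the set knob (distance between pointer and mark below 0.0035 m and value of joint guard below 0.005 m), for 0.2 s.
At the end, for the whole second after the job is handed in: Every cell present lies in a bay of its own, on the bay floor, within 5 mm of its centre and 0.15 rad of its length; the bail is within 0.06 rad of fully down; the knob's pointer tip is within 3.5 mm of the mark (about 11 degrees); the guard is within 5 mm of fully over the knob; cells at rest (all of step 2 and all of step 4 and linear speed of each of cell_1, cell_2, cell_3, cell_4 below 0.02 m/s); the robot touches nothing.
It fails at once if the track rubber or the spare wheelset was moved more than 5 cm (distance of any of track_rubber, wheelset from where it was at the start of the episode above 0.05 m).
Of cell_1, cell_2, cell_3, cell_4 only 2 to 4 are there at a start; the rules pass over those that are not, and their reading is None.
At some moment in a run one of cell_1, cell_2, cell_3, cell_4 may be knocked a few centimetres aside while the robot is not near it.
Once in a run the grip may slacken for a moment while it holds something.
It also fails if it takes over 210 s, if anything falls off the work surface, if the arm or the gripper's body presses on something with over 40 N, if the wrist force passes 120 N, or if a joint passes its speed limit or range.

ROBOT

A 7-joint arm with a two-finger parallel gripper is mounted at the origin on a cart in front of the work surface, level with it; the furniture and walls round the work are solid. World frame = base frame: x ahead of the robot, y to its left, z up, the work surface at z = 0. Lengths are in m, angles in rad, forces in N, time in s.
With the tool pointing down it reaches from about 0.4 to 0.85 m from the base axis. Payload 4.4 kg.
Tool frame: the origin (TCP) lies at the very end of the fingers, on their centre line; the grasp point (between the pads) lies 19 mm behind it; z points along the fingers, y is the line along which they close (so a half turn about z gives the same grasp; the last joint's range is limited). The gripper opens to 94 mm and grips with 3 to 60 N. Pads are 16 mm wide; open, the fingers measure 119 mm over their backs; the gripper's body (75 mm by 177 mm) begins 78 mm behind the grasp point.
Start: joints at [1.043, 0.628, 0.038, 1.517, -0.027, 0.996, -0.02], TCP at [0.29, -0.582, 0.205] pointing down, gripper open.
Joint ranges: [-3.06, 3.06], [-0.37, 2.12], [-1.25, 1.32], [0.18, 2.47], [-1.1, 4.24], [0.23, 1.98], [-2.94, 2.94]. Speed limits (rad/s): [2.57, 2.57, 3.14, 3.14, 3.14, 3.14, 3.14].

INTERFACE

Orientations are given as a rotation vector (axis times angle).
In Python, from rig import bot gives the robot as it stands. The module is installed in compiled form; this text tells all that it offers.
- The arm moves only by the shell command python3 -m creep 'ROWS' [FORCE]. ROWS is JSON, a list of rows, each a list of 7 numbers: the shift along the tool's x, y, z in cm, then the turn, a rotation vector about the tool's x, y, z in rad, then the opening, from 0 (shut) to 1 (fully open). A call has 1 to 20 rows; each row is the pose to reach, as a shift and turn from the pose commanded when the call began, along the tool's axes at that moment; what a row does not reach only later rows make up. A row lasts 1/8 s, in which the tool goes at most 62.5 mm and 10.7 degrees, less where a joint would pass 70% of its speed; a pose out of reach is approached as far as the arm can. A call with a gripper value outside its range is refused whole. The fingers move at their own pace and stop on an object; FORCE is the grip in N (left out, the last holds). Time passes only in rows, so rows that repeat a pose let the fingers close. It gives the time, the measured TCP pose, the force, the opening and the grip force at its end, in the units of the state.
- bot.get_obs(): the state, without advancing time (a new reading comes with each control period).
- bot.grab_frame(name): name is "scene" or "top" or "wrist"; returns a dict with "img" (384x512x3 uint8, red, green, blue), "depth" (384x512 float32, m along the optical axis (not along the pixel's ray), 0 where there is no reading), "fx", "fy", "cx", "cy" (pixels), "R" (3x3) and "t" (3): a world point X has camera coordinates R X + t. Camera axes: x right, y down, z forward; pixel columns grow to the right and rows downward; lengths in m; the calibration is good to about 2 mm. The wrist camera is an equidistant fisheye: a pixel r from the principal point sees the ray r / f radians off the axis. A picture is of the moment at which its call begins.
- bot.job_done(): hands the job in; it is judged then, once.
Trained networks look in a picture, given as the dict that the camera call returned (one of the last four; its "shot" number tells which), for a name from the list of things; names that differ only in an ending like _2 or _b are one class to them, and where a whole thing is asked for, a point or a joint stands for the part that bears it (a point fixed in the world has none). Each returns a list of dicts, best first, with "conf" (0 to 1); they miss things now and then, are a little off and sometimes report something else, mostly with a low value. They report only what shows in the picture. A call takes as long as a camera call.
- bot.regions_of(label, picture): "mask" (384x512 bool, what is visible of it).
- bot.tip_of(label, picture): "at" ([x, y, z] in m, in world coordinates, good to about 4 mm: a listed point, or the origin of a listed thing).
The state is a dict: "t": time; "qpos": joint angles; "joint_velocities": joint speeds; "joint_torque": joint torques, N m; "tool_pos": TCP position; "orientation": TCP orientation; "contact_force": force on the tool from outside, world axes, zero at the start; "wrist_torque": the same for the moment, N m; "width": opening from 0.0 (shut) to 1.0 (fully open); "gripper_force": force on a finger pad.
Only numpy, scipy, OpenCV 4.12 (cv2) and the standard library are available. Lean on these libraries where they do the work, as an engineer would, in place of code of your own. Each camera call takes 0.05 s, during which the arm holds its last target. There are 200 camera calls.

## Working session

There is one attempt and no reset: what is moved stays moved. The work goes in short steps, Python scripts to look and compute and a shell command to move; the robot and the scene stay as the last step left them, time stands still between calls to the robot, and variables do not carry over. Pictures are saved under pics/ and viewed, at most 14 in all, crops included, and the job is handed in when it is done.

```bash
mkdir -p pics
cat > h.py <<'E'
import numpy as np, cv2
from rig import bot
from scipy.spatial.transform import Rotation as Ro
def px2w(f,u,v,d=None,z=None):
    r=np.array([(u-f["cx"])/f["fx"],(v-f["cy"])/f["fy"],1.0]); R=np.array(f["R"]);t=np.array(f["t"])
    if d is None:
        c=-R.T@t; w=R.T@r; return c+w*(z-c[2])/w[2]
    return R.T@(r*d-t)
def cloud(f):
    v,u=np.mgrid[0:384,0:512]; d=f["depth"]
    P=np.stack([(u-f["cx"])/f["fx"]*d,(v-f["cy"])/f["fy"]*d,d],-1)
    return (P-np.array(f["t"]))@np.array(f["R"])
def save(f,n): cv2.imwrite("pics/"+n,f["img"][:,:,::-1])
E
python3 - <<'E'
from h import *
np.set_printoptions(precision=4,suppress=True)
f=bot.grab_frame("top"); g=bot.grab_frame("scene")
im=np.hstack([f["img"],g["img"]]); 
save(f,"top.png"); save(g,"scene.png")
o=bot.get_obs(); print(o)
for fr in (f,g):
  C=cloud(fr)
  print("cam",-np.array(fr["R"]).T@np.array(fr["t"]))
  for n in ["cell_1","charger","bail_bar","bail_hinge","regulator","knob_center","pointer","mark","guard_tab","track_rubber","wheelset"]:
    print(n,[(round(r["conf"],2),np.round(r["at"],4)) for r in bot.tip_of(n,fr)][:5])
  for n in ["cell_1","charger","regulator"]:
    for r in bot.regions_of(n,fr)[:6]:
      m=r["mask"]&(fr["depth"]>0); p=C[m]
      if len(p)<10: continue
      z=np.percentile(p[:,2],90); b=cv2.minAreaRect(p[:,:2].astype(np.float32)*1000)
      print(n,round(r["conf"],2),m.sum(),p.mean(0),"z90",z,b)
E
```

```text
{'t': 0.1, 'qpos': array([ 1.0432,  0.6292,  0.0384,  1.5182, -0.027 ,  0.9963, -0.02  ]), 'joint_velocities': array([-0.0002, -0.0033,  0.0002, -0.0021,  0.0009, -0.0006,  0.0008]), 'joint_torque': array([  0.0021, -55.0788,   1.1475, -18.7115,  -0.0521,   0.0192,
         0.    ]), 'tool_pos': array([ 0.2894, -0.5814,  0.2047]), 'orientation': array([-3.0566, -0.7186,  0.0007]), 'contact_force': array([-0.2747, -0.5168,  0.3085]), 'wrist_torque': array([ 0.0128,  0.013 , -0.0774]), 'gripper_force': 0.0, 'width': 0.9988668651959801}
cam [ 0.3378 -0.0223  1.1519]
cell_1 [(0.71, array([0.4918, 0.1094, 0.0022])), (0.61, array([ 0.4746, -0.0435, -0.0042])), (0.59, array([ 0.4887, -0.092 , -0.0009])), (0.55, array([0.4693, 0.0364, 0.0007]))]
charger [(0.71, array([ 0.4837, -0.2913, -0.003 ])), (0.15, array([ 0.4835, -0.0952,  0.0049]))]
bail_bar [(0.62, array([ 0.5255, -0.2849,  0.0835])), (0.45, array([ 0.4836, -0.0437,  0.0104]))]
bail_hinge [(0.66, array([ 0.5155, -0.2906,  0.0284]))]
regulator [(0.89, array([0.4821, 0.3122, 0.0031]))]
knob_center [(0.79, array([0.4832, 0.2721, 0.0256
[... 2911 characters left out ...]
4125976562), 57.03995895385742)
cell_1 0.48 84 [0.4659 0.0316 0.0081] z90 0.01296580403423162 ((474.2266540527344, 41.64879608154297), (38.98550796508789, 59.42921829223633), 76.15008544921875)
cell_1 0.46 76 [ 0.4822 -0.0959  0.0097] z90 0.013392197977544373 ((482.0115966796875, -95.68299865722656), (51.38158416748047, 13.788392066955566), 3.737290382385254)
charger 0.63 2246 [ 0.4821 -0.285   0.0175] z90 0.048086592494321026 ((507.2400817871094, -270.906494140625), (267.56768798828125, 137.7020263671875), 89.84774780273438)
regulator 0.71 605 [0.4745 0.285  0.0206] z90 0.04414961577521094 ((498.7818603515625, 314.19183349609375), (169.94667053222656, 115.20911407470703), 88.15538024902344)
```

View pics/top.png

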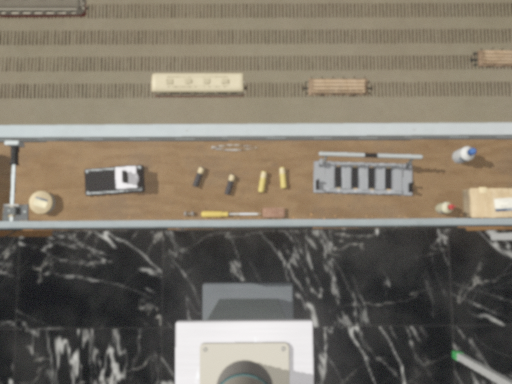

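View pics/scene.png

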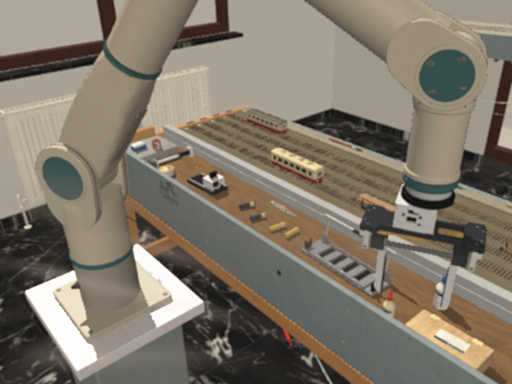

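The top view shows four cells at px (199,177), (230,184), (263,181) and (283,178). The charger is at (363,178) with its bail open, and the regulator is at (114,180) with the guard over its knob. The scene view agrees: clear space above the boards, low rails front and rear. Next I'll move the wrist camera in close.

```bash
cat >> h.py <<'E'
np.set_printoptions(precision=4,suppress=True)
def plan(*targets):
    "targets: (x,y,z,yaw_deg of tool x, tool down); rows from the present pose"
    o=bot.get_obs(); R=Ro.from_rotvec(o["orientation"]); p=o["tool_pos"]
    x=R.as_matrix()[:,0]; print("now",p,"yaw",np.degrees(np.arctan2(x[1],x[0])),"w",round(o["width"],3),"gf",round(o["gripper_force"],1),"t",o["t"])
    for T in targets:
        Rt=Ro.from_euler("z",T[3],degrees=True)*Ro.from_euler("x",180,degrees=True)
        print(T,"->",np.round(R.inv().apply(np.array(T[:3])-p)*100,2),np.round((R.inv()*Rt).as_rotvec(),3))
def wcloud(f):
    v,u=np.mgrid[0:384,0:512]; a=(u-f["cx"])/f["fx"]; b=(v-f["cy"])/f["fy"]; th=np.hypot(a,b)
    k=np.where(th>1e-9,np.tan(np.minimum(th,1.5))/np.maximum(th,1e-9),1); d=f["depth"]
    P=np.stack([a*k*d,b*k*d,d],-1)
    return (P-np.array(f["t"]))@np.array(f["R"])
E
python3 - <<'E'
from h import *
plan((.40,-.40,.30,0),(.42,-.14,.30,0))
E
```

```text
now [ 0.2896 -0.5819  0.2055] yaw 26.457839508767368 w 0.999 gf 0.0 t 1.5
(0.4, -0.4, 0.3, 0) -> [ 17.98 -11.37  -9.45] [-0.    -0.     0.462]
(0.42, -0.14, 0.3, 0) -> [ 31.36 -33.76  -9.45] [-0.    -0.     0.462]
```

```bash
python3 -m creep '[[0,0,-9.45,0,0,0,1],[0,0,-9.45,0,0,0,1],[18,-11.4,-9.45,0,0,0.462,1],[18,-11.4,-9.45,0,0,0.462,1],[18,-11.4,-9.45,0,0,0.462,1],[18,-11.4,-9.45,0,0,0.462,1],[31.4,-33.8,-9.45,0,0,0.462,1],[31.4,-33.8,-9.45,0,0,0.462,1],[31.4,-33.8,-9.45,0,0,0.462,1],[31.4,-33.8,-9.45,0,0,0.462,1],[31.4,-33.8,-9.45,0,0,0.462,1],[31.4,-33.8,-9.45,0,0,0.462,1],[31.4,-33.8,-9.45,0,0,0.462,1]]' 15
cat >> h.py <<'E'
def rects(f,C,labels=("cell_1",),zr=(0.008,0.03)):
    for n in labels:
        for r in bot.regions_of(n,f)[:6]:
            m=r["mask"]&(f["depth"]>0); p=C[m]; p=p[(p[:,2]>zr[0])&(p[:,2]<zr[1])]
            if len(p)<30: continue
            q=p[:,:2]-np.median(p[:,:2],0); w,V=np.linalg.eigh(np.cov(q.T)); a=V[:,1]*np.sign(V[0,1])
            s=q@a; l=q@V[:,0]; mid=lambda s:(np.percentile(s,1)+np.percentile(s,99))/2
            c=np.median(p[:,:2],0)+a*mid(s)+V[:,0]*mid(l)
            print(n,round(r["conf"],2),len(p),"ctr",c,"zmax",round(np.percentile(p[:,2],97),4),"LxW",np.round([np.ptp(s),np.ptp(l)],3),"ang",round(np.degrees(np.arctan2(a[1],a[0])),1))
E
python3 - <<'E'
from h import *
plan()
f=bot.grab_frame("wrist"); save(f,"w1.png"); C=wcloud(f); print("cam",-np.array(f["R"]).T@np.array(f["t"]),"floor z",np.percentile(C[f["depth"]>0][:,2],[10,30,50]))
rects(f,C); rects(f,C,("charger",),(0.010,0.0155)); rects(f,C,("charger",),(0.006,0.0095))
for n in ["cell_1","charger","bail_hinge","bail_bar"]: print(n,[(round(r["conf"],2),np.round(r["at"],4)) for r in bot.tip_of(n,f)])
f=bot.grab_frame("top"); C=cloud(f)
rects(f,C); rects(f,C,("charger",),(0.010,0.0155))
E
```

```text
t: 3.12
tool_pos: [0.42, -0.1414, 0.3]
orientation: [3.141, -0.005, 0.0]
contact_force: [-0.2, -0.2, 0.0]
width: 0.999
gripper_force: 0.0
now [ 0.42   -0.1414  0.3   ] yaw -0.18257982399622222 w 0.999 gf 0.0 t 3.125
cam [ 0.4869 -0.142   0.4785] floor z [-0.8853 -0.0006  0.0394]
cell_1 0.83 229 ctr [ 0.4761 -0.0465] zmax 0.0143 LxW [0.046 0.014] ang -9.8
cell_1 0.8 217 ctr [0.4702 0.0314] zmax 0.0145 LxW [0.049 0.014] ang -17.7
cell_1 0.79 178 ctr [0.4886 0.1052] zmax 0.0143 LxW [0.049 0.012] ang -20.8
cell_1 0.64 258 ctr [ 0.4845 -0.0944] zmax 0.0146 LxW [0.049 0.014] ang 3.4
cell_1 [(0.68, array([0.4714, 0.0329, 0.0046])), (0.62, array([ 0.4859, -0.0886,  0.0004])), (0.49, array([ 0.489 ,  0.1061, -0.0003])), (0.48, array([ 0.4766, -0.043 ,  0.0013]))]
charger [(0.91, array([ 0.4834, -0.2871, -0.0009])), (0.39, array([ 0.4792, -0.0424,  0.0008]))]
bail_hinge [(0.95, array([ 0.5158, -0.2903,  0.0297])), (0.45, array([ 0.5266, -0.2834,  0.0794]))]
bail_bar [(0.56, array([ 0.5277, -0.2874,  0.0793]))]
cell_1 0.63 102 ctr [0.4897 0.1068] zmax 0.0161 LxW [0.048 0.013] ang -21.3
cell_1 0.56 106 ctr [ 0.4771 -0.0452] zmax 0.016 LxW [0.048 0.013] ang -9.6
cell_1 0.48 987 ctr [0.4811 0.3054] zmax 0.0166 LxW [0.138 0.067] ang 89.7
```

View pics/w1.png

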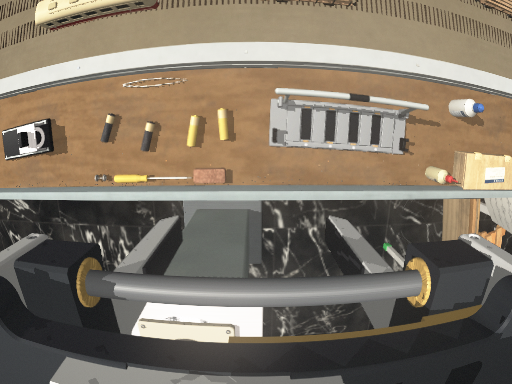

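The wrist view shows all four cells (px (108,128), (147,137), (193,130), (224,124)) and the open charger at (340,128), slightly rotated. Next I'll measure the charger from close up.

```bash
python3 -m creep '[[0,6,0,0,0,0,1],[0,14.4,8,0,0,0,1],[0,14.4,8,0,0,0,1],[0,14.4,8,0,0,0,1],[0,14.4,8,0,0,0,1],[0,14.4,8,0,0,0,1]]'
python3 - <<'E'
from h import *
plan()
f=bot.grab_frame("wrist"); save(f,"w2.png"); C=wcloud(f)
for n in ["charger","bail_hinge","bail_bar"]: print(n,[(round(r["conf"],2),np.round(r["at"],4)) for r in bot.tip_of(n,f)])
for r in bot.regions_of("charger",f)[:2]:
    m=r["mask"]&(f["depth"]>0); p=C[m]; print(r["conf"],m.sum())
    h,e=np.histogram(p[:,2],bins=np.arange(-0.005,0.1,0.0025)); print(dict(zip(np.round(e,4),h)))
    for zr in [(0.006,0.0105),(0.0105,0.016)]:
        q=p[(p[:,2]>zr[0])&(p[:,2]<zr[1])][:,:2].astype(np.float32)
        if len(q)>20: print(zr,len(q),cv2.minAreaRect(q*1000),np.median(q,0))
    # floor patches
    k=(m&(C[:,:,2]<0.0105)&(C[:,:,2]>0.005)).astype(np.uint8)
    n,l,s,c=cv2.connectedComponentsWithStats(k)
    for i in range(1,n):
        if s[i,4]>100:
            q=C[l==i][:,:2].astype(np.float32); print("bay",s[i,4],cv2.minAreaRect(q*1000),q.mean(0))
E
```

```text
t: 4.42
tool_pos: [0.4212, -0.2823, 0.2212]
orientation: [3.141, 0.003, 0.003]
contact_force: [-0.0, 0.7, 0.1]
width: 0.996
gripper_force: 0.0
now [ 0.4212 -0.2823  0.2212] yaw 0.11740759752336846 w 0.996 gf 0.0 t 4.425
charger [(0.86, array([ 0.4843, -0.2855, -0.0018]))]
bail_hinge [(0.97, array([ 0.5159, -0.2883,  0.0301])), (0.67, array([ 0.4755, -0.045 ,  0.0033])), (0.5, array([ 0.5261, -0.2869,  0.0836])), (0.38, array([ 0.4784, -0.0456, -0.0013]))]
bail_bar [(0.57, array([ 0.5246, -0.2834,  0.0804]))]
0.79 11640
{np.float64(-0.005): np.int64(3), np.float64(-0.0025): np.int64(40), np.float64(0.0): np.int64(12), np.float64(0.0025): np.int64(31), np.float64(0.005): np.int64(2248), np.float64(0.0075): np.int64(2034), np.float64(0.01): np.int64(3490), np.float64(0.0125): np.int64(1601), np.float64(0.015): np.int64(24), np.float64(0.0175): np.int64(24), np.float64(0.02): np.int64(87), np.float64(0.0225): np.int64(20), np.float64(0.025): np.int64(12), np.float64(0.0275): np.int64(23), np.float64(0.03): np.int64(68), np.float64(0.0325): np.int64(65), np.float64(0.035): np.int64(34), n
[... 2752 characters left out ...]
), np.float64(0.065): np.int64(0), np.float64(0.0675): np.int64(0), np.float64(0.07): np.int64(0), np.float64(0.0725): np.int64(0), np.float64(0.075): np.int64(0), np.float64(0.0775): np.int64(0), np.float64(0.08): np.int64(0), np.float64(0.0825): np.int64(0), np.float64(0.085): np.int64(0), np.float64(0.0875): np.int64(0), np.float64(0.09): np.int64(0), np.float64(0.0925): np.int64(0), np.float64(0.095): np.int64(0)}
(0.006, 0.0105) 97 ((485.2090148925781, -95.00955200195312), (49.16275405883789, 14.810088157653809), 4.941127300262451) [ 0.4863 -0.1005]
(0.0105, 0.016) 223 ((484.7185974121094, -94.94004821777344), (47.79431915283203, 12.06516170501709), 5.9677934646606445) [ 0.4851 -0.0957]
```

View pics/w2.png

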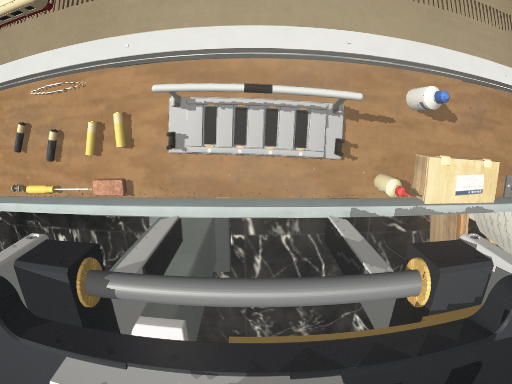

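Charger centre comes out at (0.483,-0.2863) with yaw about -2.4°, bays 40 mm apart as stated, and bay floors at 8 mm. I'll start with the nearest cell.

Run:
```python
from h import *
plan((.4848,-.0946,.08,4.5),(.4848,-.0946,.005,4.5),(.4848,-.0946,.10,4.5))
```

```text
now [ 0.4206 -0.283   0.2206] yaw 0.04617127630645915 w 1.001 gf 0.0 t 4.675
(0.4848, -0.0946, 0.08, 4.5) -> [  6.42 -18.84  14.06] [ 0.    -0.001 -0.078]
(0.4848, -0.0946, 0.005, 4.5) -> [  6.41 -18.84  21.56] [ 0.    -0.001 -0.078]
(0.4848, -0.0946, 0.1, 4.5) -> [  6.42 -18.83  12.06] [ 0.    -0.001 -0.078]
```

```bash
python3 -m creep '[[3,-6,0,0,0,-0.078,0.5],[6.4,-12,4,0,0,-0.078,0.45],[6.4,-18.8,10,0,0,-0.078,0.45],[6.4,-18.8,14,0,0,-0.078,0.45],[6.4,-18.8,14,0,0,-0.078,0.45],[6.4,-18.8,18,0,0,-0.078,0.45],[6.4,-18.8,20,0,0,-0.078,0.45],[6.4,-18.8,21.5,0,0,-0.078,0.45],[6.4,-18.8,21.5,0,0,-0.078,0.45],[6.4,-18.8,21.5,0,0,-0.078,0.45]]' 15
python3 - <<'E'
from h import *
plan((.4848,-.0946,.005,4.5))
f=bot.grab_frame("wrist");C=wcloud(f);rects(f,C);save(f,"w3.png")
E
```

```text
t: 5.92
tool_pos: [0.4848, -0.0956, 0.0056]
orientation: [3.139, 0.122, 0.002]
contact_force: [-0.6, -0.4, 0.2]
width: 0.452
gripper_force: 0.0
now [ 0.4848 -0.0956  0.0056] yaw 4.449439614287159 w 0.452 gf 0.0 t 5.925
(0.4848, -0.0946, 0.005, 4.5) -> [ 0.01 -0.1   0.06] [ 0.    -0.001 -0.001]
cell_1 0.88 983 ctr [ 0.4826 -0.0476] zmax 0.014 LxW [0.038 0.015] ang -7.3
cell_1 0.84 1589 ctr [ 0.4853 -0.0944] zmax 0.014 LxW [0.05  0.014] ang 3.9
cell_1 0.82 585 ctr [0.4879 0.1041] zmax 0.0139 LxW [0.051 0.013] ang -17.8
cell_1 0.82 945 ctr [0.4697 0.0307] zmax 0.0139 LxW [0.051 0.014] ang -15.8
```

View pics/w3.png

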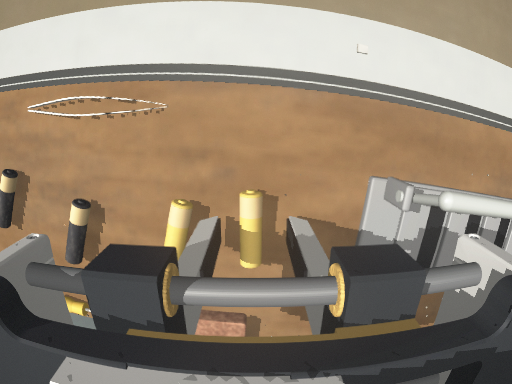

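The fingers straddle the cell (px (250,228)) as they should. I'll grip and lift.

```bash
python3 -m creep '[[0,-0.1,0,0,0,0,0],[0,-0.1,0,0,0,0,0],[0,-0.1,0,0,0,0,0],[0,-0.1,0,0,0,0,0],[0,-0.1,-4,0,0,0,0],[0,-0.1,-9.5,0,0,0,0],[0,-0.1,-12,0,0,0,0],[0,-0.1,-12,0,0,0,0]]' 15
python3 - <<'E'
from h import *
plan((.4805,-.3463,.125,-2.4),(.4805,-.3463,.05,-2.4),(.4805,-.3463,.0155,-2.4))
E
```

```text
t: 7.02
tool_pos: [0.4855, -0.0947, 0.1267]
orientation: [3.138, 0.122, 0.007]
contact_force: [0.3, -0.6, -0.6]
width: 0.146
gripper_force: 15.0
now [ 0.4855 -0.0947  0.1267] yaw 4.451016566833394 w 0.146 gf 15.0 t 7.025
(0.4805, -0.3463, 0.125, -2.4) -> [-2.45 25.05  0.18] [ 0.001 -0.004  0.12 ]
(0.4805, -0.3463, 0.05, -2.4) -> [-2.48 25.04  7.68] [ 0.001 -0.004  0.12 ]
(0.4805, -0.3463, 0.0155, -2.4) -> [-2.5  25.03 11.13] [ 0.001 -0.004  0.12 ]
```

```bash
python3 -m creep '[[-2.5,6,0,0,0,0.12,0],[-2.5,12,0,0,0,0.12,0],[-2.5,18,0,0,0,0.12,0],[-2.5,25,0,0,0,0.12,0],[-2.5,25,0,0,0,0.12,0],[-2.5,25,4,0,0,0.12,0],[-2.5,25,7.7,0,0,0.12,0],[-2.5,25,9,0,0,0.12,0],[-2.5,25,10.2,0,0,0.12,0],[-2.5,25,10.8,0,0,0.12,0],[-2.5,25,11.0,0,0,0.12,0],[-2.5,25,11.0,0,0,0.12,0]]' 15
python3 - <<'E'
from h import *
plan((.4805,-.3463,.0155,-2.4))
f=bot.grab_frame("wrist");C=wcloud(f);rects(f,C,zr=(.011,.035));save(f,"w4.png")
E
```

```text
t: 8.52
tool_pos: [0.479, -0.3459, 0.0156]
orientation: [3.14, -0.066, 0.002]
contact_force: [0.1, 0.4, 0.4]
width: 0.148
gripper_force: 15.0
now [ 0.479  -0.3459  0.0156] yaw -2.4227212596244425 w 0.148 gf 15.0 t 8.525
(0.4805, -0.3463, 0.0155, -2.4) -> [0.15 0.03 0.01] [ 0.001 -0.001 -0.   ]
cell_1 0.66 1627 ctr [ 0.4798 -0.3467] zmax 0.0245 LxW [0.054 0.014] ang -2.3
```

View pics/w4.png

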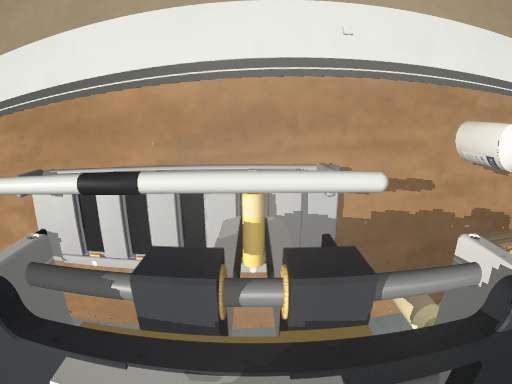

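The cell hangs inside the last bay (px (254,230)), lined up. I'll release it and move on to the next cell.

```bash
python3 -m creep '[[0.12,0,0,0,0,0,0],[0.12,0,0,0,0,0,0.27],[0.12,0,0,0,0,0,0.27],[0.12,0,0,0,0,0,0.27],[0.12,0,-2,0,0,0,0.27],[0.12,0,-7,0,0,0,0.27],[0.12,0,-11,0,0,0,0.27],[0.12,-6,-11,0,0,0,0.45],[0.12,-12,-11,0,0,0,0.45],[0.12,-18,-11,0,0,0,0.45],[-1.5,-24,-11,0,0,0.1,0.45],[-1.5,-30,-11,0,0,0.127,0.45],[-1.5,-30,-11,0,0,0.127,0.45],[-1.5,-30,-11,0,0,0.127,0.45]]' 15
python3 - <<'E'
from h import *
f=bot.grab_frame("wrist");C=wcloud(f);rects(f,C,zr=(.009,.03))
plan((.4765,-.0460,.06,-9),(.4765,-.0460,.005,-9))
E
```

```text
t: 10.38
tool_pos: [0.4764, -0.0458, 0.1251]
orientation: [3.13, -0.265, 0.001]
contact_force: [-0.4, -0.1, -0.7]
width: 0.45
gripper_force: 0.0
cell_1 0.76 512 ctr [0.47   0.0312] zmax 0.014 LxW [0.049 0.013] ang -16.4
cell_1 0.71 431 ctr [0.4881 0.106 ] zmax 0.0141 LxW [0.05  0.014] ang -21.0
cell_1 0.7 408 ctr [ 0.4809 -0.3489] zmax 0.022 LxW [0.05  0.024] ang -4.1
cell_1 0.6 603 ctr [ 0.4756 -0.0464] zmax 0.0141 LxW [0.05  0.013] ang -9.8
cell_1 0.57 127 ctr [0.4852 0.2604] zmax 0.0252 LxW [0.024 0.012] ang 0.4
now [ 0.4763 -0.0472  0.1251] yaw -9.860553384971373 w 0.449 gf 0.0 t 10.475
(0.4765, -0.046, 0.06, -9) -> [-0.   -0.13  6.51] [ 0.001 -0.    -0.015]
(0.4765, -0.046, 0.005, -9) -> [-0.01 -0.13 12.01] [ 0.001 -0.    -0.015]
```

```bash
python3 -m creep '[[0,-0.08,5,0,0,0,0.45],[0,-0.08,9,0,0,0,0.45],[0,-0.08,11,0,0,0,0.45],[0,-0.08,12,0,0,0,0.45],[0,-0.08,12,0,0,0,0.45],[0,-0.08,12,0,0,0,0],[0,-0.08,12,0,0,0,0],[0,-0.08,12,0,0,0,0],[0,-0.08,12,0,0,0,0],[0,-0.08,8,0,0,0,0],[0,-0.08,3,0,0,0,0],[0,-0.08,0,0,0,0,0],[0,-0.08,0,0,0,0,0],[0,-0.08,0,0,0,0,0]]' 15
python3 - <<'E'
from h import *
plan((.4822,-.3063,.125,-2.4),(.4822,-.3063,.0155,-2.4))
E
```

```text
t: 12.22
tool_pos: [0.4757, -0.0443, 0.1244]
orientation: [-3.13, 0.265, 0.002]
contact_force: [0.3, 0.1, -0.1]
width: 0.148
gripper_force: 15.0
now [ 0.4757 -0.0443  0.1244] yaw -9.682362393401466 w 0.148 gf 15.0 t 12.225
(0.4822, -0.3063, 0.125, -2.4) -> [ 5.04 25.72 -0.07] [-0.     0.001 -0.127]
(0.4822, -0.3063, 0.0155, -2.4) -> [ 5.06 25.72 10.88] [-0.     0.001 -0.127]
```

```bash
python3 -m creep '[[2,6,0,0,0,-0.127,0],[5,12,0,0,0,-0.127,0],[5,18,0,0,0,-0.127,0],[5.05,25.6,0,0,0,-0.127,0],[5.05,25.6,0,0,0,-0.127,0],[5.05,25.6,4,0,0,-0.127,0],[5.05,25.6,7.7,0,0,-0.127,0],[5.05,25.6,9,0,0,-0.127,0],[5.05,25.6,10.1,0,0,-0.127,0],[5.05,25.6,10.7,0,0,-0.127,0],[5.05,25.6,10.85,0,0,-0.127,0],[5.05,25.6,10.85,0,0,-0.127,0]]' 15
python3 - <<'E'
from h import *
f=bot.grab_frame("wrist");C=wcloud(f);rects(f,C,zr=(.011,.035))
plan((.4822,-.3063,.0155,-2.4))
E
```

```text
t: 13.72
tool_pos: [0.4835, -0.3055, 0.0171]
orientation: [3.14, -0.066, 0.002]
contact_force: [0.2, -0.5, -0.2]
width: 0.148
gripper_force: 15.0
cell_1 0.76 1496 ctr [ 0.4814 -0.3062] zmax 0.0255 LxW [0.047 0.014] ang -2.4
cell_1 0.69 1030 ctr [ 0.4858 -0.3463] zmax 0.022 LxW [0.034 0.014] ang -2.3
now [ 0.4835 -0.3056  0.0171] yaw -2.4186983148630827 w 0.15 gf 15.0 t 13.825
(0.4822, -0.3063, 0.0155, -2.4) -> [-0.12  0.08  0.16] [ 0.001 -0.001 -0.   ]
```

```bash
python3 -m creep '[[0,0.05,0.13,0,0,0,0],[0,0.05,0.13,0,0,0,0.27],[0,0.05,0.13,0,0,0,0.27],[0,0.05,0.13,0,0,0,0.27],[0,0.05,-2,0,0,0,0.27],[0,0,-7,0,0,0,0.27],[0,0,-11,0,0,0,0.27],[0,-6,-11,0,0,0,0.45],[0,-12,-11,0,0,0,0.45],[0,-18,-11,0,0,0,0.45],[-1.5,-24,-11,0,0,0.15,0.45],[-2.6,-30,-11,0,0,0.248,0.45],[-2.6,-33.6,-11,0,0,0.248,0.45],[-2.6,-33.6,-11,0,0,0.248,0.45],[-2.6,-33.6,-11,0,0,0.248,0.45]]' 15
python3 - <<'E'
from h import *
f=bot.grab_frame("wrist");C=wcloud(f);rects(f,C,zr=(.009,.03))
plan((.470,.0312,.06,-16.6),(.470,.0312,.005,-16.6))
E
```

```text
t: 15.7
tool_pos: [0.4713, 0.0306, 0.1266]
orientation: [3.108, -0.455, 0.0]
contact_force: [-0.6, -0.2, -0.3]
width: 0.45
gripper_force: 0.0
cell_1 0.87 594 ctr [0.4696 0.0314] zmax 0.014 LxW [0.05  0.013] ang -16.2
cell_1 0.83 516 ctr [0.4878 0.106 ] zmax 0.0141 LxW [0.05  0.012] ang -21.1
cell_1 0.77 379 ctr [ 0.4816 -0.3063] zmax 0.0219 LxW [0.049 0.025] ang -2.1
now [0.4713 0.0298 0.1265] yaw -16.77900372496564 w 0.448 gf 0.0 t 15.8
(0.47, 0.0312, 0.06, -16.6) -> [-0.17 -0.1   6.65] [ 0.001 -0.    -0.003]
(0.47, 0.0312, 0.005, -16.6) -> [-0.17 -0.11 12.15] [ 0.001 -0.    -0.003]
```

```bash
python3 -m creep '[[-0.15,-0.1,5,0,0,0,0.45],[-0.15,-0.1,9,0,0,0,0.45],[-0.15,-0.1,11,0,0,0,0.45],[-0.15,-0.1,12.1,0,0,0,0.45],[-0.15,-0.1,12.1,0,0,0,0.45],[-0.15,-0.1,12.1,0,0,0,0],[-0.15,-0.1,12.1,0,0,0,0],[-0.15,-0.1,12.1,0,0,0,0],[-0.15,-0.1,12.1,0,0,0,0],[-0.15,-0.1,8,0,0,0,0],[-0.15,-0.1,3,0,0,0,0],[-0.15,-0.1,0,0,0,0,0],[-0.15,-0.1,0,0,0,0,0],[-0.15,-0.1,0,0,0,0,0]]' 15
python3 - <<'E'
from h import *
plan((.4838,-.2663,.125,-2.4),(.4838,-.2663,.0155,-2.4))
E
```

```text
t: 17.55
tool_pos: [0.4695, 0.033, 0.1259]
orientation: [3.108, -0.454, -0.002]
contact_force: [-0.1, -0.1, -1.1]
width: 0.148
gripper_force: 15.0
now [0.4695 0.033  0.1259] yaw -16.612673201182915 w 0.148 gf 15.0 t 17.55
(0.4838, -0.2663, 0.125, -2.4) -> [ 9.93 28.27  0.08] [ 0.     0.001 -0.248]
(0.4838, -0.2663, 0.0155, -2.4) -> [ 9.94 28.27 11.03] [ 0.     0.001 -0.248]
```

```bash
python3 -m creep '[[2,6,0,0,0,-0.1,0],[5,12,0,0,0,-0.248,0],[8,18,0,0,0,-0.248,0],[9.9,24,0,0,0,-0.248,0],[9.9,28.15,0,0,0,-0.248,0],[9.9,28.15,0,0,0,-0.248,0],[9.9,28.15,4,0,0,-0.248,0],[9.9,28.15,7.7,0,0,-0.248,0],[9.9,28.15,9,0,0,-0.248,0],[9.9,28.15,10.1,0,0,-0.248,0],[9.9,28.15,10.7,0,0,-0.248,0],[9.9,28.15,10.95,0,0,-0.248,0],[9.9,28.15,10.95,0,0,-0.248,0]]' 15
python3 - <<'E'
from h import *
f=bot.grab_frame("wrist");C=wcloud(f);rects(f,C,zr=(.011,.035))
plan((.4838,-.2663,.0155,-2.4))
E
```

```text
t: 19.18
tool_pos: [0.4848, -0.2654, 0.0175]
orientation: [3.14, -0.066, 0.001]
contact_force: [-0.8, 0.3, 0.3]
width: 0.146
gripper_force: 15.0
cell_1 0.88 1442 ctr [ 0.4833 -0.2661] zmax 0.0254 LxW [0.047 0.014] ang -2.7
cell_1 0.62 998 ctr [ 0.4868 -0.3064] zmax 0.0221 LxW [0.034 0.014] ang -2.9
cell_1 0.55 1248 ctr [ 0.4796 -0.3474] zmax 0.0221 LxW [0.051 0.018] ang -0.6
now [ 0.4848 -0.2654  0.0176] yaw -2.419964761734518 w 0.147 gf 15.0 t 19.275
(0.4838, -0.2663, 0.0155, -2.4) -> [-0.1   0.09  0.21] [ 0.    -0.001 -0.   ]
```

```bash
python3 -m creep '[[0,0.05,0.15,0,0,0,0],[0,0.05,0.15,0,0,0,0.27],[0,0.05,0.15,0,0,0,0.27],[0,0.05,0.15,0,0,0,0.27],[0,0.05,-2,0,0,0,0.27],[0,0,-7,0,0,0,0.27],[0,0,-11,0,0,0,0.27],[0,-6,-11,0,0,0,0.45],[0,-12,-11,0,0,0,0.45],[0,-18,-11,0,0,0,0.45],[-1.1,-24,-11,0,0,0.15,0.45],[-1.1,-30,-11,0,0,0.325,0.45],[-1.1,-37.1,-11,0,0,0.325,0.45],[-1.1,-37.1,-11,0,0,0.325,0.45],[-1.1,-37.1,-11,0,0,0.325,0.45],[-1.1,-37.1,-11,0,0,0.325,0.45]]' 15
python3 - <<'E'
from h import *
f=bot.grab_frame("wrist");C=wcloud(f);rects(f,C,zr=(.009,.03))
plan((.488,.106,.06,-21),(.488,.106,.005,-21))
E
```

```text
t: 21.28
tool_pos: [0.4891, 0.1037, 0.1271]
orientation: [3.087, -0.578, 0.0]
contact_force: [0.7, -0.7, -0.6]
width: 0.449
gripper_force: 0.0
cell_1 0.59 577 ctr [0.4884 0.1062] zmax 0.0141 LxW [0.049 0.013] ang -21.7
cell_1 0.36 36 ctr [ 0.5007 -0.2609] zmax 0.0179 LxW [0.017 0.007] ang -10.9
now [0.4892 0.1038 0.1271] yaw -21.246862636528903 w 0.448 gf 0.0 t 21.375
(0.488, 0.106, 0.06, -21) -> [-0.2  -0.17  6.71] [ 0.001 -0.    -0.004]
(0.488, 0.106, 0.005, -21) -> [-0.2  -0.17 12.21] [ 0.001 -0.    -0.004]
```

```bash
python3 -m creep '[[-0.15,-0.2,5,0,0,0,0.45],[-0.15,-0.2,9,0,0,0,0.45],[-0.15,-0.2,11,0,0,0,0.45],[-0.15,-0.2,12.15,0,0,0,0.45],[-0.15,-0.2,12.15,0,0,0,0.45],[-0.15,-0.2,12.15,0,0,0,0],[-0.15,-0.2,12.15,0,0,0,0],[-0.15,-0.2,12.15,0,0,0,0],[-0.15,-0.2,12.15,0,0,0,0],[-0.15,-0.2,8,0,0,0,0],[-0.15,-0.2,3,0,0,0,0],[-0.15,-0.2,0,0,0,0,0],[-0.15,-0.2,0,0,0,0,0],[-0.15,-0.2,0,0,0,0,0]]' 15
python3 - <<'E'
from h import *
plan((.4855,-.2263,.125,-2.4),(.4855,-.2263,.0155,-2.4))
E
```

```text
t: 23.12
tool_pos: [0.4877, 0.1084, 0.1263]
orientation: [3.089, -0.573, -0.002]
contact_force: [0.2, 0.1, -0.1]
width: 0.15
gripper_force: 15.0
now [0.4877 0.1084 0.1263] yaw -21.021607649648804 w 0.15 gf 15.0 t 23.125
(0.4855, -0.2263, 0.125, -2.4) -> [11.8  31.32  0.14] [ 0.     0.001 -0.325]
(0.4855, -0.2263, 0.0155, -2.4) -> [11.81 31.32 11.09] [ 0.     0.001 -0.325]
```

```bash
python3 -m creep '[[2,6,0,0,0,-0.1,0],[5,12,0,0,0,-0.25,0],[8,18,0,0,0,-0.325,0],[10,24,0,0,0,-0.325,0],[11.7,29,0,0,0,-0.325,0],[11.75,31.2,0,0,0,-0.325,0],[11.75,31.2,0,0,0,-0.325,0],[11.75,31.2,4,0,0,-0.325,0],[11.75,31.2,7.7,0,0,-0.325,0],[11.75,31.2,9,0,0,-0.325,0],[11.75,31.2,10.2,0,0,-0.325,0],[11.75,31.2,10.8,0,0,-0.325,0],[11.75,31.2,11.1,0,0,-0.325,0],[11.75,31.2,11.1,0,0,-0.325,0]]' 15
python3 - <<'E'
from h import *
f=bot.grab_frame("wrist");C=wcloud(f);rects(f,C,zr=(.011,.035))
plan((.4855,-.2263,.0155,-2.4))
E
```

```text
t: 24.88
tool_pos: [0.4864, -0.2252, 0.0164]
orientation: [3.141, -0.066, 0.001]
contact_force: [-0.6, -0.0, -0.6]
width: 0.148
gripper_force: 15.0
cell_1 0.92 1468 ctr [ 0.4845 -0.2259] zmax 0.0245 LxW [0.052 0.014] ang -1.9
cell_1 0.86 1000 ctr [ 0.4891 -0.2665] zmax 0.022 LxW [0.033 0.014] ang -2.3
cell_1 0.81 1094 ctr [ 0.4795 -0.3452] zmax 0.022 LxW [0.051 0.019] ang -2.2
cell_1 0.72 1157 ctr [ 0.4805 -0.3056] zmax 0.0221 LxW [0.046 0.014] ang -0.6
cell_1 0.3 482 ctr [ 0.4052 -0.0778] zmax 0.0131 LxW [0.039 0.021] ang -84.9
now [ 0.4865 -0.2253  0.0165] yaw -2.430698338930234 w 0.148 gf 15.0 t 24.975
(0.4855, -0.2263, 0.0155, -2.4) -> [-0.09  0.11  0.1 ] [ 0.    -0.001 -0.001]
```

```bash
python3 -m creep '[[0,0.05,0.1,0,0,0,0],[0,0.05,0.1,0,0,0,0.27],[0,0.05,0.1,0,0,0,0.27],[0,0.05,0.1,0,0,0,0.27],[0,0.05,-2,0,0,0,0.27],[0,0,-7,0,0,0,0.27],[0,0,-12,0,0,0,0.27],[-3,3,-16,0,0,0,0.27],[-6,6,-18,0,0,0,0.1],[-6,6,-18,0,0,0,0],[-6,6,-18,0,0,0,0]]' 15
python3 - <<'E'
from h import *
f=bot.grab_frame("wrist");C=wcloud(f);rects(f,C,zr=(.017,.025));save(f,"w5.png")
c=np.array([.483,-.2863]);a=np.radians(-2.4)
for n in ["bail_bar","bail_hinge"]: print(n,[(round(r["conf"],2),np.round(r["at"],4)) for r in bot.tip_of(n,f)])
m=(C[:,:,2]>.06)&(C[:,:,2]<.1)&(abs(C[:,:,1]+.286)<.13)&(C[:,:,0]>.49)&(C[:,:,0]<.57); p=C[m]; 
print(len(p),np.percentile(p[:,2],[50,98]),cv2.minAreaRect(p[:,:2].astype(np.float32)*1000))
plan((.535,-.285,.2,-2.4))
E
```

```text
t: 26.35
tool_pos: [0.4239, -0.2818, 0.1958]
orientation: [-3.14, 0.066, -0.0]
contact_force: [0.8, 0.5, 0.3]
width: 0.009
gripper_force: 0.0
cell_1 0.78 411 ctr [ 0.4811 -0.3464] zmax 0.0225 LxW [0.049 0.014] ang -2.1
cell_1 0.73 406 ctr [ 0.4861 -0.2269] zmax 0.0223 LxW [0.048 0.014] ang -2.5
cell_1 0.7 440 ctr [ 0.4833 -0.2668] zmax 0.0222 LxW [0.049 0.013] ang -1.4
cell_1 0.65 410 ctr [ 0.481  -0.3063] zmax 0.0222 LxW [0.048 0.013] ang -3.0
bail_bar [(0.71, array([ 0.5249, -0.2831,  0.0823]))]
bail_hinge [(0.92, array([ 0.517 , -0.2884,  0.0294]))]
2081 [0.0839 0.0858] ((524.000244140625, -287.92462158203125), (231.91795349121094, 11.544235229492188), 87.78485107421875)
now [ 0.4241 -0.2813  0.1952] yaw -2.3034776033276723 w 0.005 gf 0.0 t 26.55
(0.535, -0.285, 0.2, -2.4) -> [11.1  -0.07 -0.49] [-0.001  0.001  0.002]
```

View pics/w5.png

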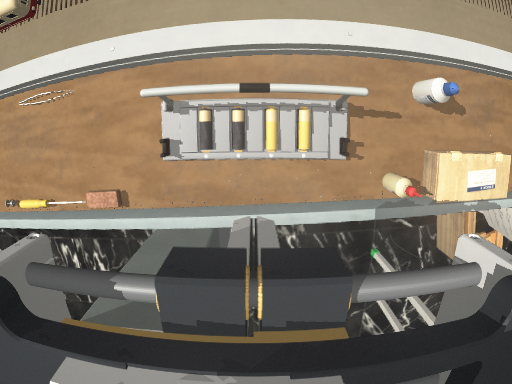

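All four cells lie seated: tops at 22 mm, within 2 mm of their bay centres, px (205,130), (238,130), (271,130), (304,130). The bail is still open, with its bar at (255,88). Next I'll push the bail forward from behind with the fingers closed.

```bash
python3 -m creep '[[6,0.25,0,0,0,0,0],[12.6,0.25,0,0,0,0,0],[12.6,0.25,0,0,0,0,0],[12.6,0.25,6,0,0,0,0],[12.6,0.25,12.3,0,0,0,0],[12.6,0.25,12.3,0,0,0,0],[11.5,0.25,12.3,0,0,0,0],[10.7,0.25,12.3,0,0,0,0],[9.9,0.25,12.3,0,0,0,0],[9.1,0.25,12.5,0,0,0,0],[8.3,0.25,12.8,0,0,0,0],[7.6,0.25,13.3,0,0,0,0],[6.9,0.25,13.8,0,0,0,0],[6.4,0.25,14.2,0,0,0,0],[6.4,0.25,14.2,0,0,0,0]]' 15
python3 -m creep '[[0.8,0,0,0,0,0,0],[0.8,0,-6,0,0,0,0],[-4,0,-10,0,0,0,0],[-7,0,-10,0,0,0,0],[-7,0,-10,0,0,0,0]]'
python3 - <<'E'
from h import *
f=bot.grab_frame("wrist");C=wcloud(f);rects(f,C,zr=(.017,.025));save(f,"w6.png")
for n in ["bail_bar"]: print(n,[(round(r["conf"],2),np.round(r["at"],4)) for r in bot.tip_of(n,f)])
m=(C[:,:,2]>.045)&(C[:,:,2]<.1)&(abs(C[:,:,1]+.286)<.11)&(C[:,:,0]>.44)&(C[:,:,0]<.57); p=C[m]; 
print(len(p),np.percentile(p[:,2],[50,98]) if len(p) else 0,np.median(p,0))
plan((.466,-.2865,.1,-2.4),(.466,-.2865,.05,-2.4),(.466,-.2865,.032,-2.4))
E
```

```text
t: 28.42
tool_pos: [0.4877, -0.2876, 0.0535]
orientation: [-3.141, 0.066, -0.001]
contact_force: [2.8, -1.6, -2.4]
width: 0.008
gripper_force: 1.3
t: 29.05
tool_pos: [0.4152, -0.2848, 0.1547]
orientation: [-3.14, 0.07, 0.003]
contact_force: [0.3, -0.1, -0.6]
width: 0.01
gripper_force: 0.0
cell_1 0.91 417 ctr [ 0.4855 -0.2267] zmax 0.0223 LxW [0.047 0.014] ang -2.5
cell_1 0.86 407 ctr [ 0.481  -0.3465] zmax 0.0222 LxW [0.048 0.014] ang -2.2
cell_1 0.82 423 ctr [ 0.4834 -0.2663] zmax 0.0224 LxW [0.049 0.014] ang -2.7
cell_1 0.59 451 ctr [ 0.4815 -0.3063] zmax 0.0223 LxW [0.05  0.014] ang -1.4
bail_bar [(0.76, array([ 0.4766, -0.2846,  0.0577]))]
2483 [0.0634 0.0654] [ 0.4734 -0.2868  0.0634]
now [ 0.4187 -0.2846  0.1539] yaw -2.3730163533011726 w 0.009 gf 0.0 t 29.2
(0.466, -0.2865, 0.1, -2.4) -> [ 4.73 -0.    5.39] [-0. -0.  0.]
(0.466, -0.2865, 0.05, -2.4) -> [ 4.73 -0.   10.39] [-0. -0.  0.]
(0.466, -0.2865, 0.032, -2.4) -> [ 4.73 -0.   12.19] [-0. -0.  0.]
```

View pics/w6.png

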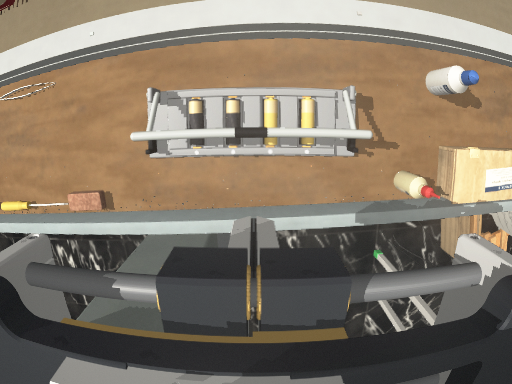

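The bar now stands at px (250,133), x 0.473, top at 64 mm, with the cells undisturbed. I'll press it down from above.

```bash
python3 -m creep '[[4.8,0,2,0,0,0,0],[4.8,0,7,0,0,0,0],[4.8,0,8.5,0,0,0,0],[4.8,0,9.5,0,0,0,0],[4.8,0,10.5,0,0,0,0],[4.8,0,11.2,0,0,0,0],[4.7,0,11.8,0,0,0,0],[4.6,0,12.2,0,0,0,0],[4.6,0,12.3,0,0,0,0],[4.6,0,12.3,0,0,0,0]]'
python3 -m creep '[[0,0,-3,0,0,0,0],[0,0,-9,0,0,0,0],[-5,0,-12,0,0,0,0],[-5,0,-12,0,0,0,0],[-5,0,-12,0,0,0,0]]'
python3 - <<'E'
from h import *
f=bot.grab_frame("wrist");C=wcloud(f);rects(f,C,zr=(.017,.025))
print("bail_bar",[(round(r["conf"],2),np.round(r["at"],4)) for r in bot.tip_of("bail_bar",f)])
m=(C[:,:,2]>.025)&(C[:,:,2]<.1)&(abs(C[:,:,1]+.286)<.09)&(C[:,:,0]>.45)&(C[:,:,0]<.5); p=C[m]; 
print(len(p),np.percentile(p[:,2],[50,98]) if len(p) else 0,np.median(p,0))
plan((.42,.25,.25,0))
E
```

```text
t: 30.45
tool_pos: [0.4642, -0.2869, 0.0323]
orientation: [3.14, -0.066, 0.003]
contact_force: [-0.9, 0.3, 11.2]
width: 0.004
gripper_force: 4.9
t: 31.08
tool_pos: [0.4142, -0.2845, 0.1511]
orientation: [3.141, -0.066, 0.002]
contact_force: [0.1, 0.4, -0.7]
width: 0.008
gripper_force: 0.0
cell_1 0.85 458 ctr [ 0.488  -0.2664] zmax 0.0223 LxW [0.039 0.014] ang -2.7
cell_1 0.8 435 ctr [ 0.4894 -0.2271] zmax 0.0223 LxW [0.041 0.013] ang -2.8
cell_1 0.75 461 ctr [ 0.4846 -0.3468] zmax 0.022 LxW [0.041 0.014] ang -2.5
cell_1 0.62 429 ctr [ 0.4863 -0.3064] zmax 0.0222 LxW [0.038 0.013] ang -2.1
bail_bar [(0.8, array([ 0.465 , -0.2816,  0.0237]))]
1576 [0.0309 0.0328] [ 0.463  -0.2851  0.0309]
now [ 0.4142 -0.2841  0.1501] yaw -2.357169100646182 w 0.003 gf 0.0 t 31.225
(0.42, 0.25, 0.25, 0) -> [ -1.62 -53.39  -9.95] [-0.001  0.001 -0.041]
```

The bail is down: bar top at 32 mm, 11 N contact at the end of the press. Now the regulator.

```bash
python3 -m creep '[[-1,-6,-8,0,0,0,0.3],[-1.6,-12,-8,0,0,-0.041,0.4],[-1.6,-18,-8,0,0,-0.041,0.4],[-1.6,-24,-8,0,0,-0.041,0.4],[-1.6,-30,-8,0,0,-0.041,0.4],[-1.6,-36,-8,0,0,-0.041,0.4],[-1.6,-42,-8,0,0,-0.041,0.4],[-1.6,-48,-8,0,0,-0.041,0.4],[-1.6,-55,-5,0,0,-0.041,0.4],[-1.6,-58,-3,0,0,-0.041,0.4],[-1.6,-58,-3,0,0,-0.041,0.4],[-1.6,-58,-3,0,0,-0.041,0.4]]'
python3 - <<'E'
from h import *
f=bot.grab_frame("wrist");C=wcloud(f);save(f,"w7.png")
for n in ["regulator","guard_tab","knob_center"]: print(n,[(round(r["conf"],2),np.round(r["at"],4)) for r in bot.tip_of(n,f)][:2])
for n,zr in [("regulator",(.009,.0145)),("guard_tab",(.05,.07)),("guard_tab",(.038,.047))]:
  for r in bot.regions_of(n,f)[:1]:
    p=C[r["mask"]&(f["depth"]>0)]; p=p[(p[:,2]>zr[0])&(p[:,2]<zr[1])]
    if len(p)>10: print(n,zr,len(p),np.median(p[:,2]),cv2.minAreaRect(p[:,:2].astype(np.float32)*1000))
plan()
E
```

```text
t: 32.72
tool_pos: [0.4218, 0.295, 0.1802]
orientation: [3.14, -0.002, -0.002]
contact_force: [0.3, -0.4, -0.1]
width: 0.401
gripper_force: 0.0
regulator [(0.68, array([0.4836, 0.3097, 0.0029]))]
guard_tab [(0.87, array([0.4835, 0.2702, 0.0552]))]
knob_center [(0.78, array([0.4867, 0.2667, 0.0266]))]
regulator (0.009, 0.0145) 4090 0.011258153014498513 ((481.1341857910156, 306.67376708984375), (64.0873031616211, 139.44064331054688), 3.875863790512085)
now [0.4224 0.295  0.1816] yaw -0.15376121222756878 w 0.401 gf 0.0 t 33.075
```

View pics/w7.png

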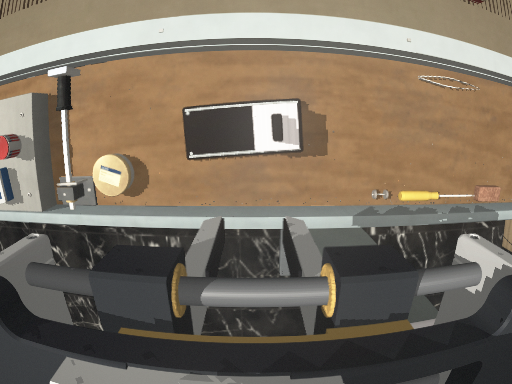

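The view shows the regulator at px (243,128), yaw about 3.9°, with the guard tab at (278,128). The size and height fit. I'll grip the tab, slide the guard off, and look at the knob.

```bash
python3 -m creep '[[6.1,2.6,4,0,0,-0.071,0.4],[6.1,2.6,7,0,0,-0.071,0.4],[6.1,2.6,10,0,0,-0.071,0.4],[6.1,2.6,12.5,0,0,-0.071,0.4],[6.1,2.6,13.4,0,0,-0.071,0.4],[6.1,2.6,13.4,0,0,-0.071,0.4],[6.1,2.6,13.4,0,0,-0.071,0],[6.1,2.6,13.4,0,0,-0.071,0],[6.1,2.6,13.4,0,0,-0.071,0],[6.1,2.6,13.4,0,0,-0.071,0]]' 20
python3 -m creep '[[0,-1.5,0,0,0,0,0],[0,-3,0,0,0,0,0],[0,-4.5,0,0,0,0,0],[0,-6,0,0,0,0,0],[0,-7.2,0,0,0,0,0],[0,-7.4,0,0,0,0,0],[0,-7.4,0,0,0,0,0]]'
python3 -m creep '[[0,0,0,0,0,0,0.4],[0,0,0,0,0,0,0.4],[0,0,-4,0,0,0,0.4],[0,0,-9,0,0,0,0.4],[-6,4,-10,0,0,0,0.4],[-6,7,-10,0,0,0,0.4],[-6,7,-10,0,0,0,0.4],[-6,7,-10,0,0,0,0.4]]'
python3 - <<'E'
from h import *
f=bot.grab_frame("wrist");C=wcloud(f)
cv2.imwrite("pics/w8.png",cv2.resize(f["img"][40:240,130:400,::-1],None,fx=2.9,fy=2.9,interpolation=cv2.INTER_CUBIC))
for n in ["regulator","guard_tab","knob_center","pointer","mark"]: print(n,[(round(r["conf"],2),np.round(r["at"],4)) for r in bot.tip_of(n,f)][:3])
for r in bot.regions_of("knob",f)[:1]:
    p=C[r["mask"]&(f["depth"]>0)]; print(len(p),np.percentile(p[:,2],[5,50,95])); q=p[p[:,2]>.033]; print(len(q),cv2.minAreaRect(q[:,:2].astype(np.float32)*1000))
plan()
E
```

```text
t: 34.33
tool_pos: [0.4833, 0.2699, 0.0476]
orientation: [-3.139, -0.11, -0.002]
contact_force: [-0.8, -0.9, 4.7]
width: 0.105
gripper_force: 20.0
t: 35.2
tool_pos: [0.4782, 0.3442, 0.0476]
orientation: [-3.139, -0.11, -0.002]
contact_force: [-0.2, 0.6, 5.0]
width: 0.103
gripper_force: 20.0
t: 36.2
tool_pos: [0.4233, 0.27, 0.147]
orientation: [-3.139, -0.109, -0.001]
contact_force: [0.0, 0.5, -0.5]
width: 0.401
gripper_force: 0.0
regulator [(0.83, array([0.4817, 0.3111, 0.0019])), (0.38, array([0.4852, 0.2705, 0.0239]))]
guard_tab [(0.63, array([0.4768, 0.3446, 0.0553])), (0.33, array([ 0.4826,  0.3096, -0.0009]))]
knob_center [(0.67, array([0.4867, 0.2675, 0.0268]))]
pointer [(0.64, array([0.466 , 0.2687, 0.0172]))]
mark [(0.72, array([0.4896, 0.2883, 0.0131]))]
553 [0.0175 0.0329 0.0357]
273 ((483.44879150390625, 268.5096130371094), (9.948315620422363, 27.66641616821289), 79.98782348632812)
now [0.4228 0.2698 0.1467] yaw 4.032792249836879 w 0.401 gf 0.0 t 36.55
```

View pics/w8.png

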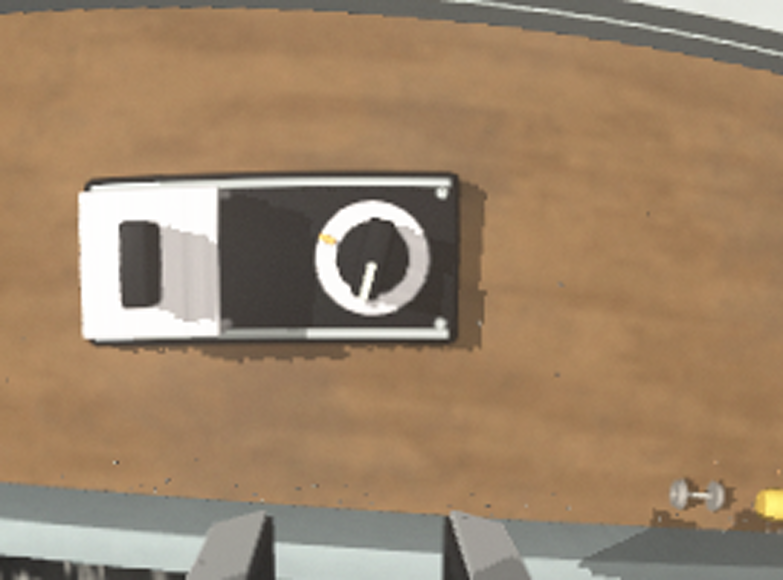

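The guard is off (tab at crop px (140,262)). The white pointer points at (365,300) and the brass mark is at (327,240), about 95° clockwise from it. I'll measure that precisely.

```bash
cat >> h.py <<'E'
def wpx(f,u,v,z):
    a=(u-f["cx"])/f["fx"]; b=(v-f["cy"])/f["fy"]; th=np.hypot(a,b); s=np.sin(th)/max(th,1e-9)
    R=np.array(f["R"]); c=-R.T@np.array(f["t"]); w=R.T@np.array([a*s,b*s,np.cos(th)]); return c+w*(z-c[2])/w[2]
def dial(f,c):
    c=np.array(c); hsv=cv2.cvtColor(f["img"],cv2.COLOR_RGB2HSV); out={}
    X=np.array([[wpx(f,u,v,.016)[:2] for u in range(512)] for v in range(30,260)])
    d=X-c; r=np.hypot(d[...,0],d[...,1]); a=np.degrees(np.arctan2(d[...,1],d[...,0])); H=hsv[30:260].astype(int)
    br=(r>.012)&(r<.024)&(H[...,0]>15)&(H[...,0]<32)&(H[...,1]>90)&(H[...,2]>120)
    print("brass",br.sum(),"ctr",X[br].mean(0) if br.any() else None,"ang",np.median(a[br]) if br.any() else None)
    wh=(r>.004)&(r<.0125)&(H[...,2]>150)&(H[...,1]<60)
    print("white",wh.sum(),"ctr",X[wh].mean(0) if wh.any() else None,"ang",np.median(a[wh]) if wh.any() else None)
    ring=(r<.03)&(r>.012)&(H[...,1]<40)&(H[...,2]>130)
    print("ring",cv2.minEnclosingCircle((X[ring]*1000).astype(np.float32)))
E
python3 - <<'E'
from h import *
f=bot.grab_frame("wrist"); dial(f,(.4834,.2685)); print(bot.get_obs()["qpos"])
plan((.4834,.2685,.08,-10),(.4834,.2685,.023,-10))
E
```

```text
brass 11 ctr [0.4897 0.2854] ang 69.4347787945364
white 26 ctr [0.4753 0.2699] ang 168.66878642132536
ring ((483.3508605957031, 268.57464599609375), 29.91187858581543)
[-0.583   0.5022 -0.0584  1.9868  0.046   0.6541 -2.1712]
now [0.4228 0.2697 0.1468] yaw 4.028148964987147 w 0.401 gf 0.0 t 36.6
(0.4834, 0.2685, 0.08, -10) -> [6.04 0.55 6.68] [0.    0.    0.245]
(0.4834, 0.2685, 0.023, -10) -> [ 6.04  0.55 12.38] [0.    0.    0.245]
```

```bash
python3 -m creep '[[3,0.3,-2,0,0,-0.18,0.35],[6.04,0.55,-2,0,0,-0.37,0.35],[6.04,0.55,-2,0,0,-0.55,0.35],[6.04,0.55,-2,0,0,-0.74,0.35],[6.04,0.55,-2,0,0,-0.92,0.35],[6.04,0.55,-2,0,0,-1.1,0.35],[6.04,0.55,-2,0,0,-1.29,0.35],[6.04,0.55,-2,0,0,-1.47,0.35],[6.04,0.55,-2,0,0,-1.66,0.35],[6.04,0.55,-2,0,0,-1.84,0.35],[6.04,0.55,-2,0,0,-2.03,0.35],[6.04,0.55,0,0,0,-2.21,0.35],[6.04,0.55,2,0,0,-2.4,0.35],[6.04,0.55,4,0,0,-2.58,0.35],[6.04,0.55,5,0,0,-2.76,0.35],[6.04,0.55,6.5,0,0,-2.89,0.35],[6.04,0.55,6.5,0,0,-2.89,0.35],[6.04,0.55,6.5,0,0,-2.89,0.35]]' 20
python3 - <<'E'
from h import *
print(bot.get_obs()["qpos"]); plan((.4834,.2686,.023,169.5))
f=bot.grab_frame("wrist"); C=wcloud(f); print([(round(r["conf"],2),np.round(r["at"],4)) for r in bot.tip_of("mark",f)][:2],[(round(r["conf"],2),np.round(r["at"],4)) for r in bot.tip_of("pointer",f)][:2]); dial(f,(.4834,.2686))
for r in bot.regions_of("knob",f)[:1]:
    p=C[r["mask"]&(f["depth"]>0)]; q=p[(p[:,2]>.033)&(p[:,2]<.04)]; print(len(q),cv2.minAreaRect(q[:,:2].astype(np.float32)*1000))
E
```

```text
t: 38.85
tool_pos: [0.4837, 0.2683, 0.0823]
orientation: [0.289, 3.128, 0.001]
contact_force: [-0.9, 0.5, 0.3]
width: 0.353
gripper_force: 0.0
[-0.0778  0.7798 -0.7711  1.8876  0.7574  0.7941  0.1192]
now [0.4837 0.2683 0.0823] yaw 169.45409630616965 w 0.353 gf 0.0 t 38.85
(0.4834, 0.2686, 0.023, 169.5) -> [0.03 0.02 5.93] [ 0.     0.    -0.001]
[(0.8, array([0.4894, 0.288 , 0.0145]))] [(0.66, array([0.4666, 0.2713, 0.0178]))]
brass 20 ctr [0.4892 0.2858] ang 71.38947215930347
white 29 ctr [0.4791 0.2694] ang 161.39092864088454
ring ((483.405517578125, 268.593017578125), 29.987497329711914)
404 ((483.14788818359375, 268.94842529296875), (9.711420059204102, 27.595895767211914), 79.6596450805664)
```

```bash
python3 -m creep '[[0,0.02,3,0,0,0,0.3],[0,0.02,5,0,0,0,0.3],[0,0.02,5.9,0,0,0,0.3],[0,0.02,5.9,0,0,0,0.3],[0,0.02,5.9,0,0,0,0],[0,0.02,5.9,0,0,0,0],[0,0.02,5.9,0,0,0,0],[0,0.02,5.9,0,0,0,0]]' 20
python3 -m creep '[[0,0,0,0,0,0.17,0],[0,0,0,0,0,0.34,0],[0,0,0,0,0,0.51,0],[0,0,0,0,0,0.68,0],[0,0,0,0,0,0.85,0],[0,0,0,0,0,1.02,0],[0,0,0,0,0,1.19,0],[0,0,0,0,0,1.36,0],[0,0,0,0,0,1.53,0],[0,0,0,0,0,1.65,0],[0,0,0,0,0,1.72,0],[0,0,0,0,0,1.72,0],[0,0,0,0,0,1.72,0]]'
python3 - <<'E'
from h import *
plan(); print(bot.get_obs()["qpos"])
E
```

```text
t: 40.05
tool_pos: [0.4841, 0.2696, 0.0237]
orientation: [0.284, 3.127, 0.004]
contact_force: [0.9, 2.7, 1.9]
width: 0.102
gripper_force: 20.0
t: 41.68
tool_pos: [0.485, 0.27, 0.0237]
orientation: [-2.555, -1.827, -0.007]
contact_force: [2.6, 4.4, 0.9]
width: 0.108
gripper_force: 20.0
now [0.485  0.27   0.0237] yaw 71.12745911308961 w 0.108 gf 20.0 t 41.675
[-0.3929  0.7686 -0.2554  1.9221  0.3779  0.4929 -1.2434]
```

```bash
python3 -m creep '[[0,0,0,0,0,0,0.3],[0,0,0,0,0,0,0.3],[0,0,0,0,0,0,0.3],[0,0,-4,0,0,0,0.35],[0,0,-9,0,0,0.1,0.4],[0,0,-12.4,0,0,0.27,0.4],[-1,-3,-12.4,0,0,0.44,0.4],[-2,-5.9,-12.4,0,0,0.61,0.4],[-2,-5.9,-12.4,0,0,0.78,0.4],[-2,-5.9,-12.4,0,0,0.95,0.4],[-2,-5.9,-12.4,0,0,1.1,0.4],[-2,-5.9,-12.4,0,0,1.17,0.4],[-2,-5.9,-12.4,0,0,1.17,0.4],[-2,-5.9,-12.4,0,0,1.17,0.4]]'
python3 - <<'E'
from h import *
f=bot.grab_frame("wrist");C=wcloud(f)
cv2.imwrite("pics/w9.png",cv2.resize(f["img"][40:240,130:400,::-1],None,fx=2.9,fy=2.9,interpolation=cv2.INTER_CUBIC))
for n in ["guard_tab","knob_center","pointer","mark"]: print(n,[(round(r["conf"],2),np.round(r["at"],4)) for r in bot.tip_of(n,f)][:2])
for r in bot.regions_of("knob",f)[:1]:
    p=C[r["mask"]&(f["depth"]>0)]; q=p[(p[:,2]>.033)&(p[:,2]<.04)]; print(len(q),cv2.minAreaRect(q[:,:2].astype(np.float32)*1000))
dial(f,(.4834,.2686))
plan((.4785,.3432,.09,3.9),(.4785,.3432,.0475,3.9))
E
```

```text
t: 43.42
tool_pos: [0.4209, 0.2684, 0.1469]
orientation: [3.139, 0.112, -0.001]
contact_force: [0.1, -0.6, -0.3]
width: 0.401
gripper_force: 0.0
guard_tab [(0.71, array([0.4796, 0.3472, 0.0521]))]
knob_center [(0.95, array([0.4867, 0.2666, 0.0245]))]
pointer [(0.84, array([0.489 , 0.283 , 0.0181]))]
mark [(0.73, array([0.4907, 0.285 , 0.0138]))]
257 ((483.7010498046875, 268.7645568847656), (26.544450759887695, 9.666755676269531), 71.71904754638672)
brass 6 ctr [0.4898 0.2867] ang 70.57375722935427
white 27 ctr [0.4861 0.2763] ang 70.388677142992
ring ((483.3313293457031, 268.607421875), 29.923490524291992)
now [0.4212 0.2685 0.147 ] yaw 4.004835421136831 w 0.398 gf 0.0 t 43.725
(0.4785, 0.3432, 0.09, 3.9) -> [ 6.23 -7.05  5.7 ] [-0.     0.     0.002]
(0.4785, 0.3432, 0.0475, 3.9) -> [ 6.23 -7.05  9.95] [-0.     0.     0.002]
```

View pics/w9.png

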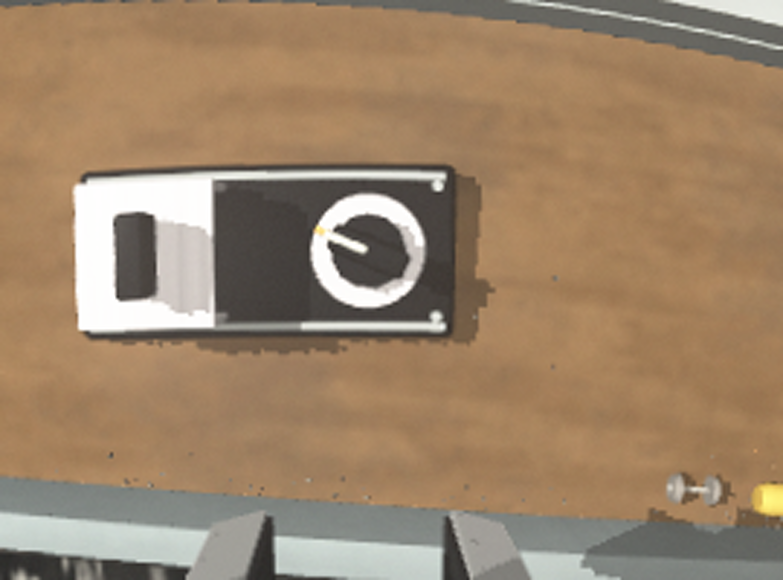

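The pointer (tip at crop px (330,237)) stands on the brass mark at (320,231), both at about 70.5°. Next I'll slide the guard back.

```bash
python3 -m creep '[[4,-4,0,0,0,0,0.4],[6.2,-7.05,2,0,0,0,0.4],[6.2,-7.05,5,0,0,0,0.4],[6.2,-7.05,8.5,0,0,0,0.4],[6.2,-7.05,9.9,0,0,0,0.4],[6.2,-7.05,9.9,0,0,0,0.4],[6.2,-7.05,9.9,0,0,0,0],[6.2,-7.05,9.9,0,0,0,0],[6.2,-7.05,9.9,0,0,0,0],[6.2,-7.05,9.9,0,0,0,0]]' 20
python3 -m creep '[[0,1.5,0,0,0,0,0],[0,3,0,0,0,0,0],[0,4.5,0,0,0,0,0],[0,6,0,0,0,0,0],[0,7,0,0,0,0,0],[0,7.5,0,0,0,0,0],[0,7.6,0,0,0,0,0],[0,7.6,0,0,0,0,0]]'
python3 - <<'E'
from h import *
plan()
E
```

```text
t: 44.98
tool_pos: [0.4786, 0.3436, 0.0488]
orientation: [-3.139, -0.11, -0.002]
contact_force: [0.5, 0.3, 4.7]
width: 0.106
gripper_force: 20.0
t: 45.98
tool_pos: [0.4837, 0.2693, 0.0488]
orientation: [-3.136, -0.111, -0.003]
contact_force: [-1.5, 5.1, 5.4]
width: 0.106
gripper_force: 20.0
now [0.4837 0.2693 0.0488] yaw 4.038161453751681 w 0.106 gf 20.0 t 45.975
```

```bash
python3 -m creep '[[0,0,0,0,0,0,0.4],[0,0,0,0,0,0,0.4],[0,0,-5,0,0,0,0.4],[0,0,-11,0,0,0,0.4],[-6,6,-14,0,0,0,0.4],[-6,12,-14,0,0,0,0.4],[-6,18,-14,0,0,0,0.4],[-6,24,-14,0,0,0,0.4],[-6,30,-16,0,0,0,0.4],[-6,34,-18,0,0,0,0.4],[-6,34,-18,0,0,0,0.4],[-6,34,-18,0,0,0,0.4]]'
python3 - <<'E'
from h import *
f=bot.grab_frame("wrist");C=wcloud(f);save(f,"w10.png")
rects(f,C,zr=(.017,.025))
for n in ["guard_tab","bail_bar"]: print(n,[(round(r["conf"],2),np.round(r["at"],4)) for r in bot.tip_of(n,f)][:2])
m=(C[:,:,2]>.025)&(C[:,:,2]<.1)&(abs(C[:,:,1]+.286)<.09)&(C[:,:,0]>.45)&(C[:,:,0]<.5); p=C[m]; print("bar",np.percentile(p[:,2],[50,98]),np.median(p,0))
t=bot.grab_frame("top"); print([(round(r["conf"],2),np.round(r["at"],4)) for r in bot.tip_of("guard_tab",t)][:2]); plan()
E
```

```text
t: 47.48
tool_pos: [0.4465, -0.0756, 0.2275]
orientation: [-3.139, -0.109, 0.002]
contact_force: [0.4, -0.4, -0.3]
width: 0.405
gripper_force: 0.0
cell_1 0.82 234 ctr [ 0.4889 -0.2632] zmax 0.0223 LxW [0.043 0.014] ang -5.1
cell_1 0.77 185 ctr [ 0.4865 -0.3055] zmax 0.0223 LxW [0.038 0.013] ang -2.4
cell_1 0.7 257 ctr [ 0.4891 -0.226 ] zmax 0.0222 LxW [0.042 0.014] ang -2.8
cell_1 0.7 186 ctr [ 0.4844 -0.3455] zmax 0.0223 LxW [0.041 0.014] ang -2.9
guard_tab [(0.74, array([0.4871, 0.2719, 0.0524])), (0.51, array([ 0.4859, -0.3039,  0.0113]))]
bail_bar [(0.94, array([ 0.4614, -0.2837,  0.0264])), (0.51, array([ 0.4803, -0.3473,  0.0173]))]
bar [0.031 0.033] [ 0.4634 -0.2771  0.031 ]
[(0.81, array([0.4838, 0.2714, 0.0567]))]
now [ 0.4471 -0.0748  0.2276] yaw 4.128284024103586 w 0.4 gf 0.0 t 47.775
```

View pics/w10.png

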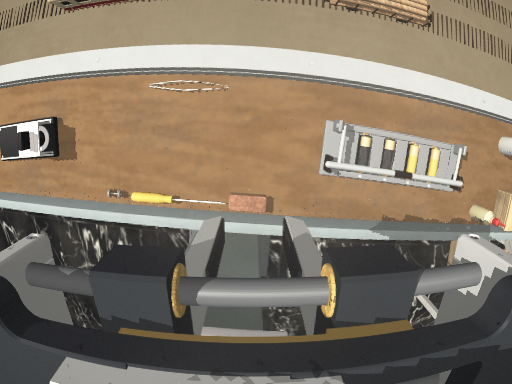

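The cells are seated under the lowered bail (px (395,158)). The guard tab is back within 1 mm of where it started. Handing in.

```bash
python3 -c "
from rig import bot
print(bot.job_done())"
```

```text
the job is handed in; nothing more can be done
None
```

I handed the job in with all four cells seated in their own bays, the bail down in its saddles, the knob's pointer on the brass mark and the guard slid back over the knob; no verdict came back.

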